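# Put a returned lock order back into stock

### The job

A returned order stands piled on the counter: take it apart from the top and set the brass lock cylinder upright in the round black dish, the blue-lidded carton flat in the blue tray and the red-lidded carton flat in the red tray. Only when these three are in their places, lift the metal plate they stood on and lay it flat and square on top of the pile of identical plates, edges in line; how high that pile is differs each time. Leave the mug and the padlock where they are.

Things in the scene. Friction and masses are not known exactly. Their poses are not given: they have to be found in the camera images.
- cylinder: Brass lock cylinder, round and upright: diameter 42 mm, 34 mm high (top edge chamfered over the last 4 mm), steel face with a black key slot on top, 0.22 kg. Origin: centre of its underside, z up. At the start it stands on the middle of one of the two cartons (either one), its underside 46 mm and its top 80 mm above the counter.
- carton_blue: Small rigid carton, white below, with a blue lid; 64 (x) by 50 (y) by 36 mm high, 0.16 kg. Origin: centre of its underside, z up. At the start it stands on one end of the metal plate with its long side along the plate, 12 mm from the other carton; its top is 46 mm above the counter. The brass cylinder may stand on it.
- carton_red: Small rigid carton, white below, with a red lid; 64 (x) by 50 (y) by 36 mm high, 0.16 kg. Origin: centre of its underside, z up. At the start it stands on one end of the metal plate with its long side along the plate, 12 mm from the other carton; its top is 46 mm above the counter. The brass cylinder may stand on it.
- plate: Flat aluminium mounting plate with dark screw holes, 180 (x) by 58 (y) by 10 mm thick, 0.3 kg, lying on the counter under the two cartons, whose centres are 38 mm either side of its centre. Origin: centre of its underside; x along its long side, z up. Its two ends are alike.
- dish: Round black dish fixed to the counter, grey inside: outside diameter 74 mm, wall 4 mm thick and 11 mm high, inside diameter about 65 mm, inner floor 4 mm above the counter. Origin: centre of its underside, on the counter, z up.
- tray_blue: Shallow blue tray fixed to the counter: outside 90 (x) by 78 (y) mm, walls 3 mm thick and 11 mm high, inner floor 84 by 72 mm and 3 mm above the counter. Origin: centre of its underside, on the counter; x along its long side, z up.
- tray_red: Shallow red tray fixed to the counter: outside 90 (x) by 78 (y) mm, walls 3 mm thick and 11 mm high, inner floor 84 by 72 mm and 3 mm above the counter. Origin: centre of its underside, on the counter; x along its long side, z up.
- pile: Immovable pile of the same metal plates, 180 (x) by 58 (y) mm, with no loose parts; its top is 16 to 30 mm above the counter. Origin: centre of its top face; x along its long side, z up. Its two ends are alike.
- mug: Bystander: white mug, 76 mm across and 82 mm high, handle on its +y side, beyond the work. Origin: centre of its underside.
- padlock: Bystander: brass padlock lying flat, body 50 by 45 by 24 mm high, steel shackle to its +x side. Origin: centre of the body's underside.
There are look-alikes about, which are no part of the job. Several things look just like the dish: the one meant starts farthest to the robot's left.

How it is judged:
By the outcome, as a careful person would: the job done as asked, in the order asked, and still so for the second after the job is handed in, with the robot touching nothing.
It also fails if it takes over 112 s, if anything falls off the work surface, if the arm or the gripper's body presses on something with over 40 N, if the wrist force passes 120 N, or if a joint passes its speed limit or range.

### The arm

A 6-joint arm with a two-finger parallel gripper is mounted at the origin on the work surface. World frame = base frame: x ahead of the robot, y to its left, z up, the work surface at z = 0. Lengths are in m, angles in degrees, forces in N, time in s.
With the tool pointing down it reaches from about 0.3 to 0.75 m from the base axis. Payload 8.5 kg.
Tool frame: the origin (TCP) lies on the centre line of the jaws, within the pads' length; the fingertips stand tips_ahead ahead of it and the grasp point (between the pads) lies 3 mm ahead of it (tips_ahead is the distance from the TCP to the fingertips, in m); z points along the fingers, y is the line along which they close (so a half turn about z gives the same grasp; the last joint's range is limited). The gripper opens to 85 mm and grips with 20 to 120 N. Pads are 22 mm wide; open, the fingers measure 114 mm over their backs; the gripper's body (76 mm by 85 mm) begins 54 mm behind the grasp point. The pads swing forward as they close: fully open they stand 13 mm farther back than shut.
Start: joints at [56.878, 21.807, 74.336, -0, 83.858, -12.336], TCP at [0.195, 0.514, 0.253] pointing down, gripper open.
Joint ranges: [-178.18, 178.18], [-50.72, 133.34], [12.68, 142.11], [-81.47, 261.47], [9.98, 163.14], [-165.26, 165.26]. Speed limits (degrees/s): [136.94, 136.94, 180, 180, 180, 180].

### API

Orientations are given as a 3x3 rotation matrix whose columns are the frame's x, y, z axes.
In Python, from rig import observe, get_image, close_job, tips_ahead gives the robot as it stands.
- The arm moves only by the tool drive_effector, called by a JSON object that holds its "method" and its "body". Schema: {"type":"object","properties":{"offsets":{"type":"array","items":{"type":"object","properties":{"pos":{"type":"array","items":{"type":"number"},"minItems":3,"maxItems":3},"rz":{"type":"number"},"jaw":{"type":"number"}},"additionalProperties":false,"required":["jaw"]},"minItems":1,"maxItems":10},"grip_force":{"type":"number"},"only":{"type":"string"},"quiet":{"type":"boolean"},"lines":{"type":"string"}},"required":["offsets"],"additionalProperties":false}. offsets is a list of rows, 1 to 10 of them, each an object with the fields pos (a list: dx, dy, dz in shares of the most that a row can go, 1 being 50 mm), rz (a turn about the tool's z in parts of the range, where 1.0 means 180 degrees), jaw (the finger opening in m); a field left out counts as zero (the opening has to be given); each row shifts and turns the commanded pose from where the row before left it, along the tool's axes as they then stand; what a row does not reach is not made up. A row lasts 1/10 s, in which the tool goes at most 0.05 m and 8.59 degrees, less where a joint would pass 70% of its speed; a pose out of reach is approached as far as the arm can. The fingers move at their own pace and stop on an object; grip_force is the grip in N (left out, the last holds). Time passes only in rows, so rows that do not move let the fingers close. The tool returns the time, the measured TCP pose, the force, the opening and the grip force at its end. only (a regular expression) keeps the lines of the reply that match it, lines (a string "A,B") keeps lines A to B, and quiet returns only ok. Shift and turn numbers lie between -1 and 1, and a call with a number outside is refused. Input that does not fit is refused with a message, and nothing moves.
- observe(): the state, without advancing time (a new reading comes with each control period).
- get_image(name): name is "side" or "top"; returns a dict with "pixels" (400x640x3 uint8, red, green, blue), "depth" (400x640 float32, m along the optical axis (not along the pixel's ray), 0 where there is no reading), "K" (3x3 intrinsics, pixels), "extrinsics" (4x4, takes a point from world to camera coordinates). Camera axes: x right, y down, z forward; pixel columns grow to the right and rows downward; lengths in m; the calibration is good to about 2 mm. A picture is of the moment at which its call begins.
- close_job(): hands the job in; it is judged then, once.
The state is a dict: "time_s": time; "q": joint angles; "qvel": joint speeds; "joint_efforts": joint torques, N m; "position": TCP position; "tool_rot": TCP orientation; "ft_force": force on the tool from outside, world axes, zero at the start; "wrist_torque": the same for the moment, N m; "grip_width": finger opening in m; "gripper_force": force on a finger pad.
Only numpy, scipy, OpenCV 4.12 (cv2) and the standard library are available. Lean on these libraries where they do the work, as an engineer would, in place of code of your own. Each camera call takes 0.05 s, during which the arm holds its last target. There are 200 camera calls.

## Working session

There is one attempt and no reset: what is moved stays moved. The work goes in short steps, Python scripts to look and compute and a tool call to move; the robot and the scene stay as the last step left them, time stands still between calls to the robot, and variables do not carry over. Pictures are saved under pics/ and viewed, at most 14 in all, crops included, and the job is handed in when it is done.

```bash
mkdir -p pics; ls
```

Run:
```python
from rig import *
import cv2,numpy as np
s=observe();print(s['position'],s['tool_rot'],s['time_s'],s['grip_width'])
print(tips_ahead() if callable(tips_ahead) else tips_ahead)
for n in("top","side"):
    d=get_image(n);cv2.imwrite(f"pics/{n}0.png",d["pixels"][:,:,::-1]);np.savez(f"{n}0.npz",**d);print(n,d["K"].tolist(),d["extrinsics"].round(4).tolist())
```

```text
pics
[0.19505163 0.51397038 0.25269368] [[-9.34898862e-01  3.54913308e-01 -8.13268189e-04]
 [ 3.54914103e-01  9.34898060e-01 -1.26383678e-03]
 [ 3.11770358e-04 -1.47019992e-03 -9.99998871e-01]] 0.0 0.08535405718048955
0.022
top [[519.2385242571943, 0.0, 316.69802740966077], [0.0, 519.2385242571943, 203.79040667584968], [0.0, 0.0, 1.0]] [[-0.0024, -1.0, -0.0035, -0.0932], [-0.9803, 0.0031, -0.1977, 0.5412], [0.1977, 0.0029, -0.9803, 1.1569], [0.0, 0.0, 0.0, 1.0]]
side [[375.6393550328489, 0.0, 318.76994532331025], [0.0, 375.6393550328489, 193.84512194029926], [0.0, 0.0, 1.0]] [[0.7756, -0.6312, -0.0021, -0.4861], [-0.3947, -0.4824, -0.782, 0.227], [0.4926, 0.6073, -0.6233, 0.912], [0.0, 0.0, 0.0, 1.0]]
```

View pics/top0.png

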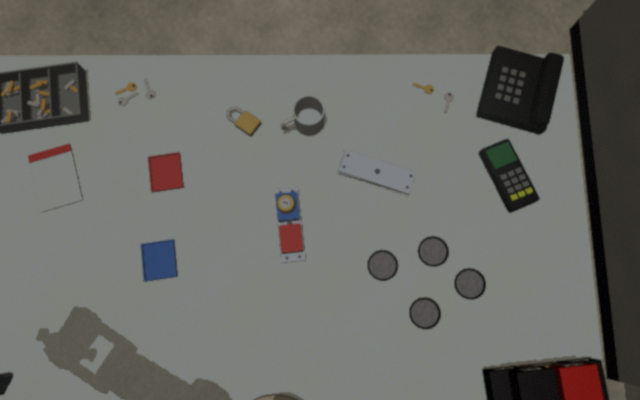

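View pics/side0.png

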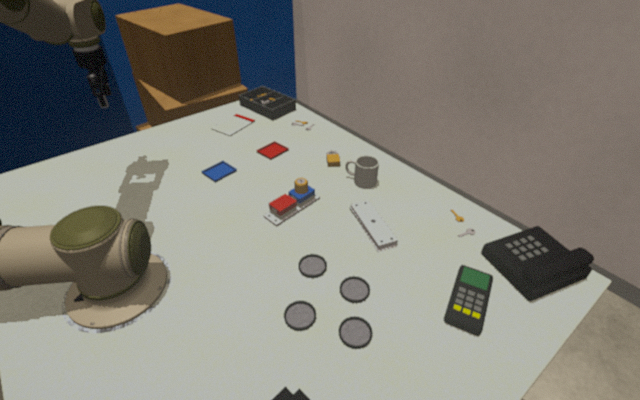

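The top view shows the cylinder at (287,203) on the blue carton, the red carton at (291,238), the blue tray at (159,260), the red tray at (166,172), the pile at (376,172), and the leftmost dish at (382,265). The side view agrees, with the stack at (292,200), the pile at (373,224) and the target dish at (313,265).

Create h.py:
```python
import numpy as np,cv2
def cloud(d):
    K,E=d["K"],d["extrinsics"];v,u=np.mgrid[:400,:640];z=d["depth"].astype(float)
    P=np.stack([(u-K[0,2])*z/K[0,0],(v-K[1,2])*z/K[1,1],z],-1)
    W=(P-E[:3,3])@E[:3,:3]; W[z==0]=np.nan
    return W
def rect(xy):
    (c,s,a)=cv2.minAreaRect((xy*1000).astype(np.float32))
    if s[0]<s[1]: s=s[::-1];a+=90
    return np.round(c,1),np.round(s,1),round((a+90)%180-90,1)
def masks(d):
    h=cv2.cvtColor(d["pixels"],cv2.COLOR_RGB2HSV).astype(int);H,S,V=h[...,0],h[...,1],h[...,2]
    return dict(red=((H<8)|(H>172))&(S>130)&(V>60),blue=(abs(H-110)<12)&(S>110),grey=S<60)
def near(W,x,y,r,z0,z1): return (np.hypot(W[...,0]-x,W[...,1]-y)<r)&(W[...,2]>z0)&(W[...,2]<z1)
```

Run:
```python
from h import *
for n in("top","side"):
    d=dict(np.load(n+"0.npz"));W=cloud(d);M=masks(d)
    print(n)
    px=dict(top=dict(cyl=(287,203),bl=(287,218),red=(291,238),bt=(159,260),rt=(166,172),pile=(376,182),dish=(382,265),ctr=(330,300)),side=dict(cyl=(301,183),red=(284,202),bt=(219,171),rt=(272,150),pile=(374,230),dish=(313,265),ctr=(220,250)))[n]
    for k,(u,v) in px.items(): print(k,np.nanmedian(W[v-2:v+3,u-2:u+3].reshape(-1,3),0).round(4))
    def comp(m,u,v):
        l=cv2.connectedComponents(m.astype(np.uint8))[1]; return l==l[v,u]
    for k,c in(("bt","blue"),("rt","red"),("red","red")):
        m=comp(M[c],*px[k]);p=W[m];p=p[~np.isnan(p[:,0])];print(k,len(p),rect(p[:,:2]),np.percentile(p[:,2],[5,50,95]).round(4))
    for k,r,z0,z1 in(("pile",.1,.010,.05),("cyl",.03,.07,.1),("red",.1,.036,.058),("red",.14,.005,.018),("dish",.042,.006,.02)):
        u,v=px[k];x,y,_=W[v,u];m=near(W,x,y,r,z0,z1)
        p=W[m];
        if len(p)>5:print(k,z0,len(p),rect(p[:,:2]),np.percentile(p[:,2],[5,50,95]).round(4),p[:,:2].mean(0).round(4))
```

```text
top
cyl [ 0.5378 -0.0271  0.08  ]
bl [ 0.509  -0.0253  0.0444]
red [ 0.4615 -0.0351  0.0474]
bt [0.4157 0.2816 0.0039]
rt [0.6319 0.277  0.0028]
pile [ 0.6004 -0.2379  0.0218]
dish [ 0.4025 -0.2495  0.0041]
ctr [ 0.3211 -0.1253  0.0004]
bt 1129 (array([415.9, 280.4]), array([86.9, 76.4]), 8.3) [-0.0013  0.0031  0.0106]
rt 1013 (array([632.1, 276.6]), array([88.7, 77.1]), 9.6) [-0.0012  0.0029  0.0101]
red 538 (array([462.9, -33.9]), array([63.6, 47. ]), 6.5) [0.0426 0.0464 0.0498]
pile 0.01 1763 (array([ 618.4, -236.4]), array([181.1,  81.4]), 71.6) [0.0175 0.0223 0.0263] [ 0.6266 -0.2407]
cyl 0.07 261 (array([539.8, -23.3]), array([40.7, 39.3]), 1.3) [0.0742 0.0791 0.0831] [ 0.5391 -0.0229]
red 0.036 866 (array([495.1, -29.2]), array([128.8,  50.9]), 6.4) [0.0417 0.0462 0.0499] [ 0.4802 -0.0317]
red 0.005 607 (array([460., -40.]), array([268.1, 267.3]), -85.5) [0.0053 0.009  0.0135] [ 0.4795 -0.036 ]
dish 0.006 281 (array([ 403.7, -248.6]), array([74.5, 71.4]), -5.1) [0.0062 0.0085 0.0135] [ 0.4036 -0.2498]
side
cyl [ 0.534  -0.0314  0.0811]
red [ 0.4661 -0.0369  0.0482]
bt [0.4169 
[... 215 characters left out ...]
 251 (array([631.5, 279.1]), array([95.1, 80.1]), 12.4) [0.0024 0.0051 0.0122]
red 254 (array([463.1, -33.6]), array([64.8, 47.9]), 5.9) [0.0437 0.047  0.0496]
pile 0.01 907 (array([ 623.8, -251.3]), array([155.5,  60.1]), 72.0) [0.0143 0.0235 0.026 ] [ 0.6188 -0.2569]
cyl 0.07 119 (array([538.2, -23.2]), array([38.7, 37.1]), -37.5) [0.072  0.0805 0.0835] [ 0.5356 -0.0255]
red 0.036 532 (array([496.6, -26.7]), array([134.9,  57.3]), 6.6) [0.038  0.0469 0.0506] [ 0.4857 -0.0343]
red 0.005 340 (array([460.6, -31.7]), array([239.8, 205.3]), -50.0) [0.0055 0.0109 0.0167] [ 0.4748 -0.0449]
dish 0.006 254 (array([ 403. , -247.9]), array([72.7, 71.2]), 53.0) [0.0062 0.0091 0.0131] [ 0.4028 -0.2472]
```

Create go.py:
```python
# how far to go: python3 go.py x y z yaw(deg, heading of tool y, mod 180 unless 'abs')
import sys,numpy as np
from rig import observe
def go(x,y,z,yaw):
    s=observe();R=np.array(s['tool_rot']);p=np.array(s['position'])
    h=np.degrees(np.arctan2(R[1,1],R[0,1]));t=-((yaw-h+180)%360-180)
    c,n=np.cos(np.radians(t)),np.sin(np.radians(t));R2=R@np.array([[c,-n,0],[n,c,0],[0,0,1]])
    print('pos',p.round(4),'yaw',h.round(2),'q6',round(s['q'][5],1),'w',round(s['grip_width'],4),'F',np.round(s['ft_force'],1),'| turn',t.round(2),'then shift',(R2.T@(np.array([x,y,z])-p)).round(4),'or shift first',(R.T@(np.array([x,y,z])-p)).round(4))
go(*map(float,sys.argv[1:5]))
```

```bash
python3 go.py 0.539 -0.0235 0.15 96.4
```

```text
pos [0.1951 0.514  0.2528] yaw 69.21 q6 -12.3 w 0.0855 F [-0.3 -1.  -0.1] | turn -27.19 then shift [-0.282  -0.5724  0.1031] or shift first [-0.5123 -0.3803  0.1031]
```

The manual's scale: shifts go in shares of 50 mm and turns go in shares of 180 degrees. Converting my numbers, -0.04 m is -0.8, -0.02 m is -0.4, -6.8 degrees / 180 = -0.0378.

{"method": "drive_effector", "body": {"offsets": [{"rz": -0.0378,"jaw": 0.085},{"rz": -0.0378,"jaw": 0.085},{"rz": -0.0378,"jaw": 0.085},{"rz": -0.0378,"jaw": 0.085},{"pos": [-0.4,-0.8,0],"jaw": 0.085},{"pos": [-0.4,-0.8,0],"jaw": 0.085},{"pos": [-0.4,-0.8,0],"jaw": 0.085},{"pos": [-0.4,-0.8,0],"jaw": 0.085},{"pos": [-0.4,-0.8,0],"jaw": 0.085},{"pos": [-0.4,-0.8,0],"jaw": 0.085}], "grip_force": 40}}

```text
time_s: 1.1
position: [0.3417, 0.2874, 0.2532]
tool_rot: [[-0.994, -0.112, -0.0], [-0.112, 0.994, -0.0], [0.0, -0.0, -1.0]]
ft_force: [0.3, 0.1, 0.5]
grip_width: 0.0852
gripper_force: 0.0
```

{"method": "drive_effector", "body": {"offsets": [{"pos": [-0.4,-0.8,0.2],"jaw": 0.085},{"pos": [-0.4,-0.8,0.2],"jaw": 0.085},{"pos": [-0.4,-0.8,0.2],"jaw": 0.085},{"pos": [-0.4,-0.8,0.4],"jaw": 0.085},{"pos": [-0.4,-0.8,0.4],"jaw": 0.085},{"pos": [-0.4,-0.8,0.4],"jaw": 0.085},{"pos": [-0.4,-0.8,0.26],"jaw": 0.085},{"pos": [-0.4,-0.8,0],"jaw": 0.085},{"pos": [-0.4,-0.8,0],"jaw": 0.085},{"jaw": 0.085}]}}

```text
time_s: 2.1
position: [0.5625, -0.0529, 0.1495]
tool_rot: [[-0.994, -0.107, 0.001], [-0.107, 0.994, -0.001], [-0.001, -0.001, -1.0]]
ft_force: [-0.9, 1.0, 0.8]
grip_width: 0.0845
gripper_force: 0.0
```

```bash
python3 go.py 0.539 -0.0235 0.15 96.4
```

```text
pos [ 0.5625 -0.0529  0.1495] yaw 96.16 q6 -113.5 w 0.0845 F [-0.9  1.   0.8] | turn -0.24 then shift [ 0.0201  0.0318 -0.0005] or shift first [ 0.0202  0.0317 -0.0005]
```

To row units: 0.016 m is 0.32, 0.01 m is 0.2, -0.2 degrees / 180 = -0.0011.

{"method": "drive_effector", "body": {"offsets": [{"pos": [0.2,0.32,0],"jaw": 0.085},{"pos": [0.2,0.32,0],"rz": -0.0011,"jaw": 0.085},{"jaw": 0.085},{"jaw": 0.085}]}}

```text
time_s: 2.5
position: [0.5369, -0.0187, 0.1504]
tool_rot: [[-0.993, -0.116, 0.0], [-0.116, 0.993, -0.0], [-0.0, -0.0, -1.0]]
ft_force: [1.1, 0.2, 0.1]
grip_width: 0.0849
gripper_force: 0.0
```

```bash
python3 go.py 0.539 -0.0235 0.078 96.4
```

Run:
```python
from h import *;from rig import *
a=[]
for n in("top","side"):
    d=get_image(n);a.append(cv2.resize(d["pixels"][120:280,200:456] if n=="top" else d["pixels"][100:260,180:436],(640,400)))
cv2.imwrite("pics/a1.png",cv2.resize(np.vstack(a),(480,600))[:,:,::-1])
```

```text
pos [ 0.5369 -0.0187  0.1504] yaw 96.66 q6 -111.3 w 0.0849 F [1.1 0.2 0.1] | turn 0.26 then shift [-0.0016 -0.005   0.0724] or shift first [-0.0015 -0.005   0.0724]
```

View pics/a1.png

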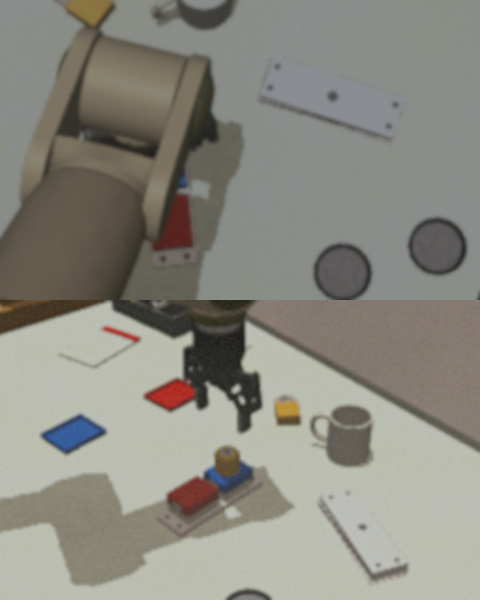

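The crops show the arm over the stack (upper crop), with the open fingers straddling the cylinder (lower crop, cylinder at (228,460)). Next I correct and descend.

To row units: 0.02 m is 0.4, 0.006 m is 0.12, 0.2 degrees / 180 = 0.0011.

{"method": "drive_effector", "body": {"offsets": [{"pos": [-0.03,-0.1,0.4],"rz": 0.0011,"jaw": 0.085},{"pos": [0,0,0.4],"jaw": 0.085},{"pos": [0,0,0.4],"jaw": 0.085},{"pos": [0,0,0.12],"jaw": 0.085},{"jaw": 0.085},{"jaw": 0.085},{"jaw": 0.085}]}}

```text
time_s: 3.3
position: [0.5395, -0.024, 0.0853]
tool_rot: [[-0.994, -0.112, 0.002], [-0.112, 0.994, -0.0], [-0.002, -0.001, -1.0]]
ft_force: [-0.8, -0.8, 0.7]
grip_width: 0.0848
gripper_force: 0.0
```

```bash
python3 go.py 0.539 -0.0235 0.078 96.4
```

Run:
```python
from h import *;from rig import *
d=get_image("side");W=cloud(d);m=near(W,.5375,-.0235,.08,.06,.16)
p=W[m];print(np.percentile(p[:,2],[2,50,98]))
cv2.imwrite("pics/a2.png",cv2.resize(d["pixels"][130:230,220:380],(800,500),interpolation=2)[:,:,::-1])
```

```text
pos [ 0.5395 -0.024   0.0853] yaw 96.41 q6 -111.5 w 0.0848 F [-0.8 -0.8  0.7] | turn 0.01 then shift [0.0004 0.0005 0.0073] or shift first [0.0004 0.0005 0.0073]
[0.06373685 0.12429067 0.15906784]
```

View pics/a2.png

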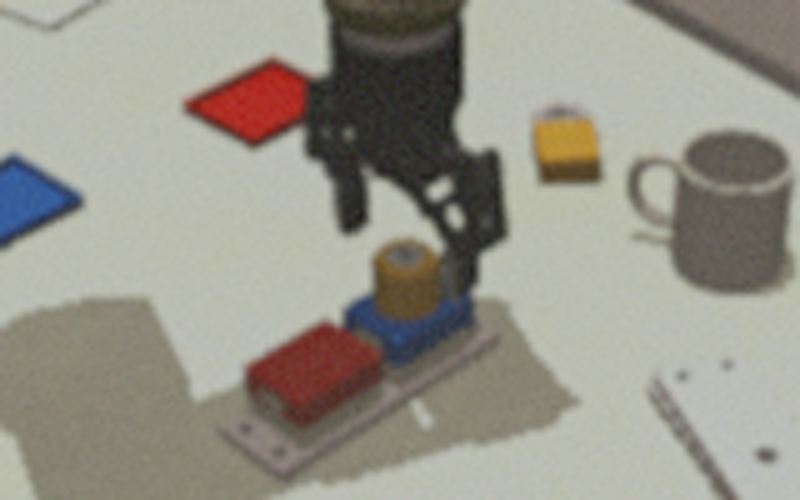

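Fingers straddle the cylinder, which sits at (407,280) in the crop. I lower and grip, then check where the tips are.

To row units: 0.0068 m is 0.136, 0.0005 m is 0.01.

{"method": "drive_effector", "body": {"offsets": [{"pos": [0.008,0.01,0.136],"jaw": 0.085},{"jaw": 0.085},{"jaw": 0.03},{"jaw": 0.03},{"jaw": 0.03},{"jaw": 0.03},{"jaw": 0.03},{"jaw": 0.03},{"jaw": 0.03}], "grip_force": 40}}

```text
time_s: 4.25
position: [0.5386, -0.0233, 0.0779]
tool_rot: [[-0.994, -0.112, 0.001], [-0.112, 0.994, -0.0], [-0.0, -0.0, -1.0]]
ft_force: [-1.8, 0.7, 5.4]
grip_width: 0.0408
gripper_force: 40.6
```

{"method": "drive_effector", "body": {"offsets": [{"pos": [0,0,-0.4],"jaw": 0.03},{"pos": [0,0,-0.8],"jaw": 0.03},{"pos": [0,0,-0.8],"jaw": 0.03},{"pos": [0,0,-0.4],"jaw": 0.03},{"jaw": 0.03},{"jaw": 0.03},{"jaw": 0.03}], "grip_force": 40}}

```text
time_s: 4.95
position: [0.5378, -0.0232, 0.1957]
tool_rot: [[-0.994, -0.112, -0.003], [-0.112, 0.994, 0.001], [0.003, 0.001, -1.0]]
ft_force: [0.6, 0.3, -1.6]
grip_width: 0.0405
gripper_force: 41.1
```

```bash
python3 go.py 0.4035 -0.2485 0.1 96.4
```

Run:
```python
from h import *;from rig import *
s=observe();p=np.array(s['position'])
d=get_image("side");W=cloud(d)
V=d["pixels"].max(-1);m=near(W,p[0],p[1],.06,p[2]-.06,p[2]+.05)
q=W[m&(V<75)];print("dark z rel",np.percentile(q[:,2]-p[2],[1,3,10,50]).round(4))
h=cv2.cvtColor(d["pixels"],cv2.COLOR_RGB2HSV);c=W[m&(h[...,1]>110)&(h[...,0]<30)];print("cyl z rel",np.percentile(c[:,2]-p[2],[2,10,90,98]).round(4),c.mean(0)-p)
u=s['time_s'];E=d["extrinsics"];x=d["K"]@(E[:3,:3]@p+E[:3,3]);x=(x/x[2]).astype(int);print(x)
cv2.imwrite("pics/a3.png",cv2.resize(d["pixels"][x[1]-50:x[1]+50,x[0]-80:x[0]+80],(800,500),interpolation=2)[:,:,::-1])
```

```text
pos [ 0.5378 -0.0232  0.1957] yaw 96.41 q6 -111.5 w 0.0405 F [ 0.6  0.3 -1.6] | turn 0.01 then shift [ 0.1583 -0.209   0.096 ] or shift first [ 0.1583 -0.209   0.096 ]
dark z rel [-0.0119 -0.0083  0.0008  0.0307]
cyl z rel [-0.0259 -0.0219  0.003   0.0037] [-0.01293008 -0.00544682 -0.00810677]
[299 147   1]
```

View pics/a3.png

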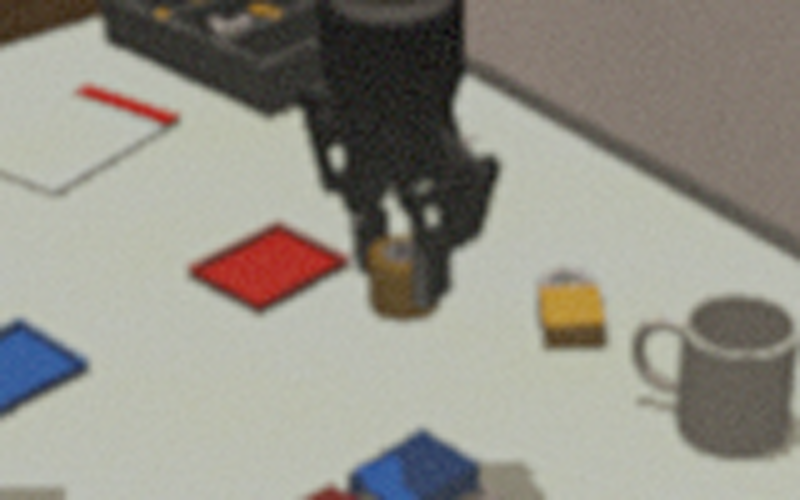

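The cylinder is held at (402,280), with its underside visibly below the fingertips, so the tips will clear the dish wall.

To row units: 0.04 m is 0.8, 0.0226 m is 0.452.

{"method": "drive_effector", "body": {"offsets": [{"pos": [0.452,-0.6,0],"jaw": 0.03},{"pos": [0.452,-0.6,0],"jaw": 0.03},{"pos": [0.452,-0.6,0],"jaw": 0.03},{"pos": [0.452,-0.6,0],"jaw": 0.03},{"pos": [0.452,-0.6,0.4],"jaw": 0.03},{"pos": [0.452,-0.6,0.7],"jaw": 0.03},{"pos": [0.452,-0.58,0.8],"jaw": 0.03},{"jaw": 0.03},{"jaw": 0.03},{"jaw": 0.03}], "grip_force": 40}}

```text
time_s: 6.0
position: [0.4072, -0.245, 0.107]
tool_rot: [[-0.994, -0.112, 0.001], [-0.112, 0.994, -0.0], [-0.001, -0.0, -1.0]]
ft_force: [0.4, 0.1, -2.0]
grip_width: 0.0405
gripper_force: 41.6
```

```bash
python3 go.py 0.4035 -0.2485 0.038 96.4
```

```text
pos [ 0.4072 -0.245   0.107 ] yaw 96.45 q6 -141.8 w 0.0405 F [ 0.4  0.1 -2. ] | turn 0.05 then shift [ 0.0041 -0.003   0.069 ] or shift first [ 0.0041 -0.003   0.069 ]
```

To row units: 0.02 m is 0.4, 0.015 m is 0.3.

{"method": "drive_effector", "body": {"offsets": [{"pos": [0.08,-0.06,0.4],"jaw": 0.03},{"pos": [0,0,0.4],"jaw": 0.03},{"pos": [0,0,0.3],"jaw": 0.03},{"pos": [0,0,0.12],"jaw": 0.03},{"jaw": 0.03},{"jaw": 0.03},{"jaw": 0.03},{"jaw": 0.03}], "grip_force": 40}}

```text
time_s: 6.8
position: [0.4033, -0.2489, 0.0463]
tool_rot: [[-0.994, -0.112, 0.001], [-0.112, 0.994, -0.001], [-0.001, -0.001, -1.0]]
ft_force: [-0.2, 0.4, -1.0]
grip_width: 0.0404
gripper_force: 41.6
```

```bash
python3 go.py 0.4035 -0.2485 0.036 96.4
```

```text
pos [ 0.4033 -0.2489  0.0463] yaw 96.42 q6 -142.5 w 0.0404 F [-0.2  0.4 -1. ] | turn 0.02 then shift [-0.0002  0.0004  0.0103] or shift first [-0.0002  0.0004  0.0103]
```

To row units: 0.004 m is 0.08, 0.003 m is 0.06.

{"method": "drive_effector", "body": {"offsets": [{"pos": [0,0,0.08],"jaw": 0.03},{"pos": [0,0,0.06],"jaw": 0.03},{"pos": [0,0,0.04],"jaw": 0.03},{"pos": [0,0,0.02],"jaw": 0.03},{"jaw": 0.03},{"jaw": 0.03}], "grip_force": 40}}

```text
time_s: 7.4
position: [0.4029, -0.2487, 0.0359]
tool_rot: [[-0.994, -0.112, -0.0], [-0.112, 0.994, 0.0], [0.0, 0.0, -1.0]]
ft_force: [-1.9, 0.6, 5.5]
grip_width: 0.0408
gripper_force: 42.3
```

Contact felt at the expected height, so I release and back off.

To row units: -0.04 m is -0.8, -0.03 m is -0.6.

{"method": "drive_effector", "body": {"offsets": [{"jaw": 0.065},{"jaw": 0.065},{"jaw": 0.065},{"jaw": 0.065},{"pos": [0,0,-0.4],"jaw": 0.065},{"pos": [0,0,-0.6],"jaw": 0.085},{"pos": [0,0,-0.8],"jaw": 0.085},{"pos": [-0.4,0.6,-0.4],"jaw": 0.085},{"pos": [-0.4,0.6,0],"jaw": 0.085},{"pos": [-0.4,0.6,0],"jaw": 0.085}], "grip_force": 40}}

```text
time_s: 8.4
position: [0.4532, -0.1517, 0.1464]
tool_rot: [[-0.994, -0.111, 0.002], [-0.111, 0.994, -0.001], [-0.001, -0.001, -1.0]]
ft_force: [0.8, -0.3, -0.3]
grip_width: 0.0846
gripper_force: 0.0
```

Run:
```python
from h import *;from rig import *
d=get_image("top");W=cloud(d);M=masks(d)
h=cv2.cvtColor(d["pixels"],cv2.COLOR_RGB2HSV);c=W[near(W,.4035,-.2485,.045,.025,.06)];print("cyl",len(c),rect(c[:,:2]),np.percentile(c[:,2],[5,50,95]).round(4))
for n in("top","side"):
    d=get_image(n);W=cloud(d);M=masks(d)
    for k in("red","blue"):
        p=W[M[k]&near(W,.50,-.03,.1,.035,.06)];print(n,k,len(p),rect(p[:,:2]),np.median(p[:,2]).round(4))
    p=W[near(W,.50,-.03,.1,.035,.06)];print(rect(p[:,:2]))
cv2.imwrite("pics/a4.png",d["pixels"][:,:,::-1])
```

```bash
python3 go.py 0.5385 -0.025 0.12 96.4
```

```text
cyl 261 (array([ 403.9, -247.9]), array([40.8, 39.4]), 63.1) [0.0316 0.0372 0.041 ]
top red 128 (array([477.4, -15.7]), array([50.1, 24.2]), -30.8) 0.0457
top blue 523 (array([538.2, -25. ]), array([62.9, 47.3]), 6.9) 0.0461
(array([510.4, -27.6]), array([123.8,  50.8]), 6.5)
side red 268 (array([463.1, -34. ]), array([66.5, 49.1]), 7.4) 0.0472
side blue 177 (array([534.9, -24.8]), array([57.4, 50.1]), 7.4) 0.0475
(array([499.8, -26.5]), array([141. ,  55.3]), 7.0)
pos [ 0.453  -0.1512  0.1456] yaw 96.6 q6 -129.3 w 0.0848 F [ 0.2 -0.3 -0.7] | turn 0.2 then shift [-0.099   0.1158  0.0256] or shift first [-0.0994  0.1155  0.0256]
```

View pics/a4.png

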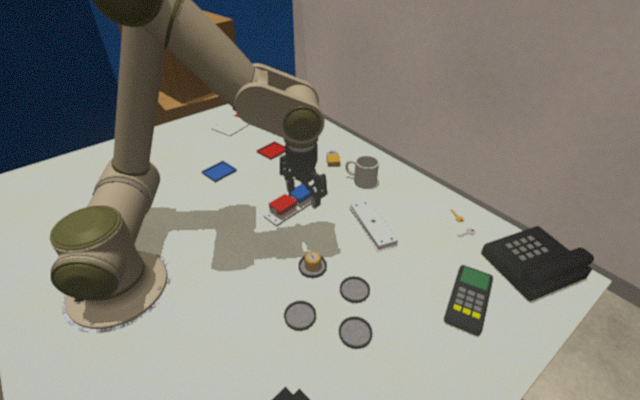

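The cylinder stands in the correct dish at (312,263), top at 0.038 m. Next is the blue carton at (0.5383,-0.025).

To row units: 0.023 m is 0.46, 0.022 m is 0.44.

{"method": "drive_effector", "body": {"offsets": [{"pos": [-0.4,0.46,0],"jaw": 0.085},{"pos": [-0.4,0.46,0],"jaw": 0.085},{"pos": [-0.4,0.46,0],"jaw": 0.085},{"pos": [-0.4,0.46,0.2],"jaw": 0.085},{"pos": [-0.36,0.44,0.3],"jaw": 0.085},{"jaw": 0.085},{"jaw": 0.085},{"jaw": 0.085},{"jaw": 0.085}], "grip_force": 40}}

```text
time_s: 9.45
position: [0.5371, -0.0295, 0.1211]
tool_rot: [[-0.994, -0.11, 0.001], [-0.11, 0.994, -0.0], [-0.001, -0.0, -1.0]]
ft_force: [-0.4, -0.5, -0.2]
grip_width: 0.0849
gripper_force: 0.0
```

```bash
python3 go.py 0.5383 -0.025 0.046 96.5
```

```text
pos [ 0.5371 -0.0295  0.1211] yaw 96.33 q6 -112.1 w 0.0849 F [-0.4 -0.5 -0.2] | turn -0.17 then shift [-0.0016  0.0044  0.0751] or shift first [-0.0016  0.0044  0.0751]
```

To row units: 0.025 m is 0.5, 0.015 m is 0.3.

{"method": "drive_effector", "body": {"offsets": [{"pos": [-0.032,0.088,0],"jaw": 0.085},{"pos": [0,0,0.5],"jaw": 0.085},{"pos": [0,0,0.5],"jaw": 0.085},{"pos": [0,0,0.3],"jaw": 0.085},{"pos": [0,0,0.2],"jaw": 0.085},{"jaw": 0.085},{"jaw": 0.085},{"jaw": 0.085}], "grip_force": 40}}

```text
time_s: 10.25
position: [0.5388, -0.024, 0.0465]
tool_rot: [[-0.994, -0.112, 0.002], [-0.112, 0.994, -0.0], [-0.002, -0.001, -1.0]]
ft_force: [0.1, 0.2, 0.6]
grip_width: 0.085
gripper_force: 0.0
```

```bash
python3 go.py 0.5383 -0.025 0.046 96.5
```

```text
pos [ 0.5388 -0.024   0.0465] yaw 96.41 q6 -111.5 w 0.085 F [0.1 0.2 0.6] | turn -0.09 then shift [ 0.0006 -0.001   0.0005] or shift first [ 0.0006 -0.001   0.0005]
```

{"method": "drive_effector", "body": {"offsets": [{"jaw": 0.035},{"jaw": 0.035},{"jaw": 0.035},{"jaw": 0.035},{"jaw": 0.035},{"jaw": 0.035},{"jaw": 0.035},{"jaw": 0.035}], "grip_force": 40}}

```text
time_s: 11.05
position: [0.5385, -0.024, 0.0462]
tool_rot: [[-0.994, -0.112, 0.001], [-0.112, 0.994, -0.0], [-0.001, -0.0, -1.0]]
ft_force: [-1.5, -0.5, 5.4]
grip_width: 0.0492
gripper_force: 42.2
```

```bash
python3 go.py 0.4155 0.281 0.1 98.6
```

```text
pos [ 0.5385 -0.024   0.0462] yaw 96.42 q6 -111.5 w 0.0492 F [-1.5 -0.5  5.4] | turn -2.18 then shift [ 0.076   0.3199 -0.054 ] or shift first [ 0.0881  0.3168 -0.054 ]
```

To row units: -0.04 m is -0.8, 0.0095 m is 0.19, -2.2 degrees / 180 = -0.0122.

{"method": "drive_effector", "body": {"offsets": [{"pos": [0,0,-0.2],"jaw": 0.035},{"pos": [0,0,-0.6],"jaw": 0.035},{"pos": [0,0,-0.8],"jaw": 0.035},{"rz": -0.0122,"jaw": 0.035},{"pos": [0.19,0.8,0],"jaw": 0.035},{"pos": [0.19,0.8,0],"jaw": 0.035},{"pos": [0.19,0.8,0],"jaw": 0.035},{"pos": [0.19,0.8,0],"jaw": 0.035},{"pos": [0.19,0.8,0],"jaw": 0.035},{"pos": [0.19,0.8,0],"jaw": 0.035}], "grip_force": 40}}

```text
time_s: 12.05
position: [0.4451, 0.2063, 0.1261]
tool_rot: [[-0.989, -0.15, 0.0], [-0.15, 0.989, 0.0], [-0.0, 0.0, -1.0]]
ft_force: [0.2, -0.3, -2.2]
grip_width: 0.0493
gripper_force: 42.3
```

{"method": "drive_effector", "body": {"offsets": [{"pos": [0.19,0.8,0],"jaw": 0.035},{"pos": [0.19,0.8,0],"jaw": 0.035},{"pos": [0,0,0.4],"jaw": 0.035},{"jaw": 0.035},{"jaw": 0.035},{"jaw": 0.035}], "grip_force": 40}}

```text
time_s: 12.65
position: [0.4159, 0.2806, 0.1064]
tool_rot: [[-0.989, -0.148, 0.001], [-0.148, 0.989, 0.0], [-0.001, 0.0, -1.0]]
ft_force: [0.2, 0.2, -1.9]
grip_width: 0.0493
gripper_force: 42.3
```

```bash
python3 go.py 0.4155 0.281 0.041 98.6
```

```text
pos [0.4159 0.2806 0.1064] yaw 98.54 q6 -78.1 w 0.0493 F [ 0.2  0.2 -1.9] | turn -0.06 then shift [0.0004 0.0004 0.0654] or shift first [0.0004 0.0004 0.0654]
```

To row units: 0.025 m is 0.5, 0.01 m is 0.2.

{"method": "drive_effector", "body": {"offsets": [{"pos": [0,0,0.5],"jaw": 0.035},{"pos": [0,0,0.5],"jaw": 0.035},{"pos": [0,0,0.2],"jaw": 0.035},{"pos": [0,0,0.1],"jaw": 0.035},{"pos": [0,0,0.02],"jaw": 0.035},{"pos": [0,0,0.02],"jaw": 0.035},{"jaw": 0.035},{"jaw": 0.035}], "grip_force": 40}}

```text
time_s: 13.45
position: [0.4156, 0.2813, 0.0392]
tool_rot: [[-0.989, -0.15, 0.001], [-0.15, 0.989, 0.0], [-0.001, 0.0, -1.0]]
ft_force: [-1.3, -0.0, 1.9]
grip_width: 0.0493
gripper_force: 42.7
```

```bash
python3 go.py 0.4155 0.281 0.039 98.6
```

```text
pos [0.4156 0.2813 0.0392] yaw 98.62 q6 -78.1 w 0.0493 F [-1.3 -0.   1.9] | turn 0.02 then shift [ 0.0001 -0.0003  0.0002] or shift first [ 0.0001 -0.0003  0.0002]
```

On the tray floor. I release and return for the red carton.

To row units: -0.04 m is -0.8, -0.03 m is -0.6, 2.2 degrees / 180 = 0.0122.

{"method": "drive_effector", "body": {"offsets": [{"pos": [0,0,0.01],"jaw": 0.07},{"jaw": 0.07},{"jaw": 0.07},{"jaw": 0.07},{"pos": [0,0,-0.2],"jaw": 0.085},{"pos": [0,0,-0.6],"jaw": 0.085},{"pos": [0,0,-0.8],"jaw": 0.085},{"rz": 0.0122,"jaw": 0.085},{"jaw": 0.085},{"jaw": 0.085}], "grip_force": 40}}

```text
time_s: 14.45
position: [0.4149, 0.281, 0.118]
tool_rot: [[-0.994, -0.113, -0.001], [-0.113, 0.994, -0.0], [0.001, -0.0, -1.0]]
ft_force: [-0.1, -0.6, -0.2]
grip_width: 0.0849
gripper_force: 0.0
```

```bash
python3 go.py 0.463 -0.034 0.115 96.4
```

```text
pos [0.4149 0.281  0.118 ] yaw 96.46 q6 -75.9 w 0.0849 F [-0.1 -0.6 -0.2] | turn 0.06 then shift [-0.0126 -0.3184  0.0031] or shift first [-0.0123 -0.3184  0.0031]
```

To row units: -0.04 m is -0.8, -0.0384 m is -0.768.

{"method": "drive_effector", "body": {"offsets": [{"pos": [-0.03,-0.8,0],"jaw": 0.085},{"pos": [-0.03,-0.8,0],"jaw": 0.085},{"pos": [-0.03,-0.8,0],"jaw": 0.085},{"pos": [-0.03,-0.8,0],"jaw": 0.085},{"pos": [-0.03,-0.8,0],"jaw": 0.085},{"pos": [-0.03,-0.8,0],"jaw": 0.085},{"pos": [-0.03,-0.8,0],"jaw": 0.085},{"pos": [-0.03,-0.768,0],"jaw": 0.085},{"jaw": 0.085},{"jaw": 0.085}], "grip_force": 40}}

```text
time_s: 15.45
position: [0.4623, -0.0342, 0.1175]
tool_rot: [[-0.994, -0.11, -0.002], [-0.11, 0.994, 0.001], [0.002, 0.001, -1.0]]
ft_force: [0.7, 0.2, 0.1]
grip_width: 0.0849
gripper_force: 0.0
```

Run:
```python
from h import *;from rig import *
for n in("top","side"):
    d=get_image(n);W=cloud(d);M=masks(d)
    for k,x,y,z in(("red",.463,-.034,.035),("blue",.4155,.281,.032)):
        p=W[M[k]&near(W,x,y,.06,z,.06)]
        if len(p)>9:print(n,k,len(p),rect(p[:,:2]),np.percentile(p[:,2],[5,50,95]).round(4))
```

```bash
python3 go.py 0.463 -0.034 0.046 96.4
```

```text
top blue 632 (array([416.7, 280.8]), array([65.3, 53.1]), 9.1) [0.0353 0.0392 0.043 ]
side red 221 (array([463.1, -34.9]), array([64.7, 46.4]), 6.1) [0.0437 0.0474 0.0498]
side blue 155 (array([413.6, 277.7]), array([61.2, 44.3]), 8.2) [0.036  0.0406 0.043 ]
pos [ 0.4623 -0.033   0.1177] yaw 96.47 q6 -115.3 w 0.085 F [-0.9  0.1  0.2] | turn 0.07 then shift [-0.0007 -0.0011  0.0717] or shift first [-0.0007 -0.0011  0.0717]
```

The blue carton lies flat in its tray (top 0.039 m). I grasp the red one.

To row units: 0.025 m is 0.5, 0.015 m is 0.3.

{"method": "drive_effector", "body": {"offsets": [{"pos": [-0.014,-0.02,0.5],"jaw": 0.085},{"pos": [0,0,0.5],"jaw": 0.085},{"pos": [0,0,0.3],"jaw": 0.085},{"pos": [0,0,0.13],"jaw": 0.085},{"jaw": 0.085},{"jaw": 0.085},{"jaw": 0.085}], "grip_force": 40}}

```text
time_s: 16.25
position: [0.4639, -0.0347, 0.0474]
tool_rot: [[-0.994, -0.112, 0.001], [-0.112, 0.994, -0.0], [-0.001, -0.001, -1.0]]
ft_force: [-0.4, 0.5, -0.4]
grip_width: 0.0849
gripper_force: 0.0
```

{"method": "drive_effector", "body": {"offsets": [{"jaw": 0.035},{"jaw": 0.035},{"jaw": 0.035},{"jaw": 0.035},{"jaw": 0.035},{"jaw": 0.035},{"jaw": 0.035},{"jaw": 0.035}], "grip_force": 40}}

```text
time_s: 17.05
position: [0.4636, -0.0348, 0.0471]
tool_rot: [[-0.994, -0.112, 0.001], [-0.112, 0.994, -0.0], [-0.001, -0.0, -1.0]]
ft_force: [-0.5, 1.4, 6.6]
grip_width: 0.0491
gripper_force: 41.9
```

```bash
python3 go.py 0.632 0.278 0.115 99.5
```

```text
pos [ 0.4636 -0.0348  0.0471] yaw 96.41 q6 -115.3 w 0.0491 F [-0.5  1.4  6.6] | turn -3.09 then shift [-0.2177  0.2807 -0.0678] or shift first [-0.2022  0.292  -0.0678]
```

To row units: 0.0312 m is 0.624, -0.0242 m is -0.484, -3.1 degrees / 180 = -0.0172.

{"method": "drive_effector", "body": {"offsets": [{"pos": [0,0,-0.2],"jaw": 0.035},{"pos": [0,0,-0.6],"jaw": 0.035},{"pos": [0,0,-0.6],"jaw": 0.035},{"rz": -0.0172,"jaw": 0.035},{"pos": [-0.484,0.624,0],"jaw": 0.035},{"pos": [-0.484,0.624,0],"jaw": 0.035},{"pos": [-0.484,0.624,0],"jaw": 0.035},{"pos": [-0.484,0.624,0],"jaw": 0.035},{"pos": [-0.484,0.624,0],"jaw": 0.035},{"pos": [-0.484,0.624,0],"jaw": 0.035}], "grip_force": 40}}

```text
time_s: 18.05
position: [0.5762, 0.1753, 0.1171]
tool_rot: [[-0.986, -0.165, -0.0], [-0.165, 0.986, -0.0], [0.0, -0.0, -1.0]]
ft_force: [0.4, -0.9, -2.2]
grip_width: 0.0492
gripper_force: 42.4
```

{"method": "drive_effector", "body": {"offsets": [{"pos": [-0.484,0.624,0],"jaw": 0.035},{"pos": [-0.484,0.624,0],"jaw": 0.035},{"pos": [-0.484,0.624,0],"jaw": 0.035},{"jaw": 0.035},{"jaw": 0.035},{"jaw": 0.035}], "grip_force": 40}}

```text
time_s: 18.65
position: [0.6316, 0.2773, 0.1168]
tool_rot: [[-0.986, -0.165, -0.001], [-0.165, 0.986, -0.0], [0.001, -0.0, -1.0]]
ft_force: [0.4, 0.0, -1.2]
grip_width: 0.0489
gripper_force: 42.4
```

```bash
python3 go.py 0.632 0.278 0.042 99.5
```

```text
pos [0.6316 0.2773 0.1168] yaw 99.47 q6 -85.6 w 0.0489 F [ 0.4  0.  -1.2] | turn -0.03 then shift [-0.0006  0.0007  0.0748] or shift first [-0.0006  0.0007  0.0748]
```

To row units: 0.025 m is 0.5, 0.015 m is 0.3.

{"method": "drive_effector", "body": {"offsets": [{"pos": [-0.012,0.014,0.5],"jaw": 0.035},{"pos": [0,0,0.5],"jaw": 0.035},{"pos": [0,0,0.3],"jaw": 0.035},{"pos": [0,0,0.16],"jaw": 0.035},{"pos": [0,0,0.03],"jaw": 0.035},{"pos": [0,0,0.03],"jaw": 0.035},{"jaw": 0.035},{"jaw": 0.035},{"jaw": 0.035}], "grip_force": 40}}

```text
time_s: 19.55
position: [0.6326, 0.279, 0.0412]
tool_rot: [[-0.986, -0.165, 0.001], [-0.165, 0.986, 0.0], [-0.001, 0.0, -1.0]]
ft_force: [0.6, -0.1, -2.4]
grip_width: 0.0491
gripper_force: 42.4
```

```bash
python3 go.py 0.632 0.278 0.040 99.5
```

```text
pos [0.6326 0.279  0.0412] yaw 99.52 q6 -85.5 w 0.0491 F [ 0.6 -0.1 -2.4] | turn 0.02 then shift [ 0.0008 -0.0009  0.0012] or shift first [ 0.0008 -0.0009  0.0012]
```

To row units: 0.001 m is 0.02, 0.0007 m is 0.014.

{"method": "drive_effector", "body": {"offsets": [{"pos": [0,0,0.02],"jaw": 0.035},{"pos": [0,0,0.014],"jaw": 0.035},{"jaw": 0.035},{"jaw": 0.035}], "grip_force": 40}}

```text
time_s: 19.95
position: [0.6326, 0.279, 0.0402]
tool_rot: [[-0.986, -0.165, 0.001], [-0.165, 0.986, 0.0], [-0.001, 0.0, -1.0]]
ft_force: [-3.1, -1.4, 5.7]
grip_width: 0.0491
gripper_force: 43.3
```

{"method": "drive_effector", "body": {"offsets": [{"jaw": 0.07},{"jaw": 0.07},{"jaw": 0.07},{"jaw": 0.07},{"pos": [0,0,-0.2],"jaw": 0.085},{"pos": [0,0,-0.6],"jaw": 0.085},{"pos": [0,0,-0.8],"jaw": 0.085},{"jaw": 0.085},{"jaw": 0.085}], "grip_force": 40}}

```text
time_s: 20.85
position: [0.6327, 0.279, 0.1204]
tool_rot: [[-0.986, -0.165, 0.002], [-0.165, 0.986, 0.001], [-0.002, 0.0, -1.0]]
ft_force: [-0.5, -0.2, 0.1]
grip_width: 0.0849
gripper_force: 0.0
```

Run:
```python
from h import *;from rig import *
for n in("top","side"):
    d=get_image(n);W=cloud(d);M=masks(d)
    p=W[M["red"]&near(W,.632,.278,.06,.03,.06)]
    if len(p)>9:print("red",rect(p[:,:2]),np.percentile(p[:,2],[5,50,95]).round(4))
    V=d["pixels"].min(-1)
    # plate and pile top faces from depth, oriented fit
    for k,x,y,r,z0,z1 in(("plate",.5005,-.0295,.105,.0055,.017),("pile",.617,-.24,.105,.0125,.034)):
        m=near(W,x,y,r,z0,z1)&masks(d)["grey"]
        m=cv2.morphologyEx(m.astype(np.uint8),cv2.MORPH_OPEN,np.ones((3,3)))>0
        l,st=cv2.connectedComponentsWithStats(m.astype(np.uint8))[1:3];i=1+st[1:,4].argmax();p=W[l==i]
        print(n,k,len(p),rect(p[:,:2]),np.percentile(p[:,2],[5,50,95]).round(4))
    np.savez(n+"1.npz",**d)
d=dict(np.load("top1.npz"))
cv2.imwrite("pics/a5.png",cv2.resize(d["pixels"][130:280,260:430],(680,600),interpolation=2)[:,:,::-1])
```

```text
red (array([631.8, 272.4]), array([61.8, 40.7]), 7.8) [0.0348 0.0395 0.0439]
top plate 1617 (array([501.8, -28.6]), array([179.6,  57.9]), 6.4) [0.0064 0.0099 0.0139]
top pile 1766 (array([ 628.7, -239.9]), array([180.8,  60.6]), 71.3) [0.0177 0.0223 0.0263]
red (array([628.1, 275.5]), array([61.7, 47. ]), 5.8) [0.0336 0.0405 0.043 ]
side plate 802 (array([500.7, -26.4]), array([180.6,  62. ]), 6.2) [0.0082 0.0112 0.0136]
side pile 1005 (array([ 628.3, -238. ]), array([183.3,  60.1]), 71.8) [0.0175 0.0237 0.0259]
```

View pics/a5.png

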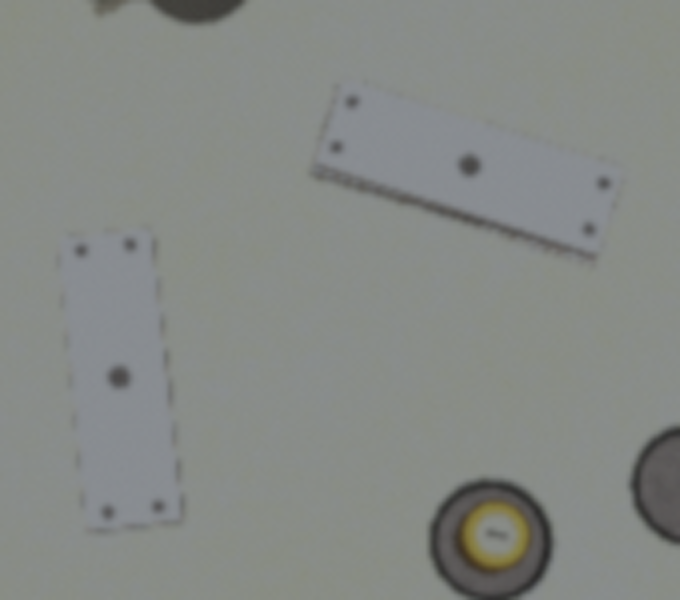

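The crop shows the bare plate with its centre hole at (119,377), the pile with its centre hole at (469,165), and the cylinder in its dish. I refine both poses from the screw holes in both views.

Create holes.py:
```python
from h import *
L=np.array([[0,0]]+[[a,b] for a in(-1,1) for b in(-1,1)])
def holes(d,c,ang,zp):
    K,E=d["K"],d["extrinsics"];G=cv2.GaussianBlur(d["pixels"],(3,3),0).astype(float).mean(-1)
    u=np.array([np.cos(np.radians(ang)),np.sin(np.radians(ang))]);v=np.array([-u[1],u[0]])
    # rectified top face, 0.25 mm/px... sampled through the calibration
    s=np.arange(-.095,.0951,.0005);t=np.arange(-.034,.0341,.0005);S,T=np.meshgrid(s,t)
    P=np.stack([c[0]+S*u[0]+T*v[0],c[1]+S*u[1]+T*v[1],np.full(S.shape,zp)],-1)@E[:3,:3].T+E[:3,3]
    q=P@K.T;q=q[...,:2]/q[...,2:]
    I=cv2.remap(G.astype(np.float32),q.astype(np.float32)[...,0],q.astype(np.float32)[...,1],cv2.INTER_LINEAR)
    bg=np.median(I[30:-30,30:-30]);D=np.clip(bg-I-8,0,None);out=[]
    m=(abs(S)<.084)&(abs(T)<.022)
    n,l,st,_=cv2.connectedComponentsWithStats(((D>0)&m).astype(np.uint8))
    for i in range(1,n):
        if st[i,4]<30: continue
        w=D*(l==i);out.append([(w*S).sum()/w.sum(),(w*T).sum()/w.sum(),st[i,4]])
    return np.array(out),u,v
def pose(d,c,ang,zp):
    h,u,v=holes(d,np.array(c),ang,zp)
    print((h*[1000,1000,1]).round(1).tolist())
    e=h[abs(h[:,0])>.05]
    if len(e)==4:
        a,b=e[e[:,0]>0,:2].mean(0),e[e[:,0]<0,:2].mean(0);m=(a+b)/2;dd=np.degrees(np.arctan2(*(a-b)[::-1]))
        print("centre",(np.array(c)+m[0]*u+m[1]*v).round(4),"ang",round(ang+dd,2),"len",(a-b)[0].round(4))
```

Run:
```python
from holes import *
for n,b in(("top",0),("side",.0013)):
    d=dict(np.load(n+"1.npz"))
    print(n);pose(d,(.5005,-.0290),6.4,.010+b);pose(d,(.6285,-.2395),71.5,.0223+b)
    W=cloud(d)
    for k,c,r in(("plate",(.5005,-.029),.025),("pile",(.6285,-.2395),.025),("ctr",(.56,-.13),.03)): print(k,np.nanmedian(W[np.hypot(W[...,0]-c[0],W[...,1]-c[1])<r][:,2]).round(4))
```

```bash
python3 go.py 0.5005 -0.029 0.1 96.4
```

```text
top
[[-79.4, -14.9, 423.0], [80.3, -15.0, 373.0], [0.4, 0.1, 1121.0], [-79.4, 15.1, 432.0], [80.2, 15.0, 383.0]]
centre [ 0.5009 -0.0289] ang 6.36 len 0.1596
[[78.4, -16.0, 483.0], [-81.1, -14.9, 361.0], [-1.4, -0.2, 1122.0], [78.8, 14.2, 450.0], [-80.8, 15.2, 387.0]]
centre [ 0.6285 -0.2407] ang 71.12 len 0.1595
plate 0.0097
pile 0.0225
ctr -0.0004
side
[[-78.7, -13.3, 602.0], [80.2, -13.5, 462.0], [1.2, 1.6, 1439.0], [-79.1, 16.0, 555.0], [80.4, 16.1, 411.0]]
centre [ 0.5011 -0.0276] ang 6.38 len 0.1592
[[79.5, -15.1, 479.0], [-79.2, -14.7, 542.0], [0.4, -0.6, 1343.0], [79.4, 14.5, 510.0], [-79.0, 15.1, 492.0]]
centre [ 0.6286 -0.2393] ang 71.32 len 0.1586
plate 0.0112
pile 0.0239
ctr 0.0011
pos [0.6319 0.2788 0.1181] yaw 99.51 q6 -85.5 w 0.0849 F [-0.6 -0.9 -0.9] | turn 3.11 then shift [ 0.1649 -0.2912  0.0185] or shift first [ 0.1805 -0.2818  0.0185]
```

To row units: -0.0323 m is -0.646, 0.01 m is 0.2, 3.1 degrees / 180 = 0.0172.

{"method": "drive_effector", "body": {"offsets": [{"pos": [0.368,-0.646,0],"rz": 0.0172,"jaw": 0.085},{"pos": [0.368,-0.646,0],"jaw": 0.085},{"pos": [0.368,-0.646,0],"jaw": 0.085},{"pos": [0.368,-0.646,0],"jaw": 0.085},{"pos": [0.368,-0.646,0],"jaw": 0.085},{"pos": [0.368,-0.646,0],"jaw": 0.085},{"pos": [0.368,-0.646,0],"jaw": 0.085},{"pos": [0.368,-0.646,0.2],"jaw": 0.085},{"pos": [0.368,-0.646,0.2],"jaw": 0.085},{"jaw": 0.085}], "grip_force": 60}}

```text
time_s: 21.95
position: [0.5, -0.0319, 0.0971]
tool_rot: [[-0.994, -0.108, -0.005], [-0.108, 0.994, 0.001], [0.005, 0.001, -1.0]]
ft_force: [0.0, 0.3, 0.4]
grip_width: 0.085
gripper_force: 0.0
```

{"method": "drive_effector", "body": {"offsets": [{"pos": [0,0,0.4],"jaw": 0.085},{"jaw": 0.085},{"jaw": 0.085},{"jaw": 0.085}]}}

```text
time_s: 22.35
position: [0.5025, -0.0288, 0.0794]
tool_rot: [[-0.994, -0.112, 0.0], [-0.112, 0.994, -0.0], [-0.0, -0.0, -1.0]]
ft_force: [0.8, 1.0, -0.6]
grip_width: 0.0854
gripper_force: 0.0
```

```bash
python3 go.py 0.501 -0.0285 0.0205 96.37
```

```text
pos [ 0.5025 -0.0288  0.0794] yaw 96.46 q6 -113.2 w 0.0854 F [ 0.8  1.  -0.6] | turn 0.09 then shift [0.0015 0.0005 0.0589] or shift first [0.0015 0.0005 0.0589]
```

To row units: 0.02 m is 0.4, 0.01 m is 0.2.

{"method": "drive_effector", "body": {"offsets": [{"pos": [0.03,0.01,0.4],"jaw": 0.085},{"pos": [0,0,0.4],"jaw": 0.085},{"pos": [0,0,0.2],"jaw": 0.085},{"pos": [0,0,0.1],"jaw": 0.085},{"pos": [0,0,0.04],"jaw": 0.085},{"jaw": 0.085},{"jaw": 0.085},{"jaw": 0.085}], "grip_force": 60}}

```text
time_s: 23.15
position: [0.5009, -0.029, 0.0224]
tool_rot: [[-0.994, -0.112, 0.001], [-0.112, 0.994, -0.0], [-0.001, -0.0, -1.0]]
ft_force: [-0.2, 1.3, -0.4]
grip_width: 0.0852
gripper_force: 0.0
```

```bash
python3 go.py 0.501 -0.0285 0.0205 96.37
```

```text
pos [ 0.5009 -0.029   0.0224] yaw 96.42 q6 -113.3 w 0.0852 F [-0.2  1.3 -0.4] | turn 0.05 then shift [-0.0001  0.0005  0.0019] or shift first [-0.0001  0.0005  0.0019]
```

To row units: 0.0018 m is 0.036, 0.0005 m is 0.01.

{"method": "drive_effector", "body": {"offsets": [{"pos": [0,0.01,0.036],"jaw": 0.085},{"jaw": 0.085},{"jaw": 0.07},{"jaw": 0.06},{"jaw": 0.05},{"jaw": 0.05},{"jaw": 0.05},{"jaw": 0.05},{"jaw": 0.05},{"jaw": 0.05}], "grip_force": 60}}

```text
time_s: 24.15
position: [0.5006, -0.0284, 0.0207]
tool_rot: [[-0.994, -0.112, 0.0], [-0.112, 0.994, -0.0], [-0.0, -0.0, -1.0]]
ft_force: [-2.3, 0.7, 5.9]
grip_width: 0.0565
gripper_force: 63.5
```

```bash
python3 go.py 0.501 -0.0285 0.0205 96.37
```

```text
pos [ 0.5006 -0.0284  0.0207] yaw 96.42 q6 -113.2 w 0.0565 F [-2.3  0.7  5.9] | turn 0.05 then shift [-0.0004 -0.0001  0.0002] or shift first [-0.0004 -0.0001  0.0002]
```

{"method": "drive_effector", "body": {"offsets": [{"pos": [0,0,-0.2],"jaw": 0.05},{"pos": [0,0,-0.4],"jaw": 0.05},{"pos": [0,0,-0.6],"jaw": 0.05},{"pos": [0,0,-0.8],"jaw": 0.05},{"pos": [0,0,-0.6],"jaw": 0.05},{"jaw": 0.05},{"jaw": 0.05},{"jaw": 0.05}], "grip_force": 60}}

```text
time_s: 24.95
position: [0.4997, -0.0282, 0.1487]
tool_rot: [[-0.994, -0.112, -0.003], [-0.112, 0.994, 0.001], [0.003, 0.001, -1.0]]
ft_force: [-0.7, 0.7, -3.0]
grip_width: 0.0561
gripper_force: 65.7
```

Run:
```python
from h import *;from rig import *
s=observe();p=np.array(s['position']);print(p)
d=get_image("side");W=cloud(d)
cv2.imwrite("pics/a6.png",cv2.resize(d["pixels"][100:250,190:430],(800,500),interpolation=2)[:,:,::-1])
```

```text
[ 0.49974556 -0.02817602  0.14866   ]
```

View pics/a6.png

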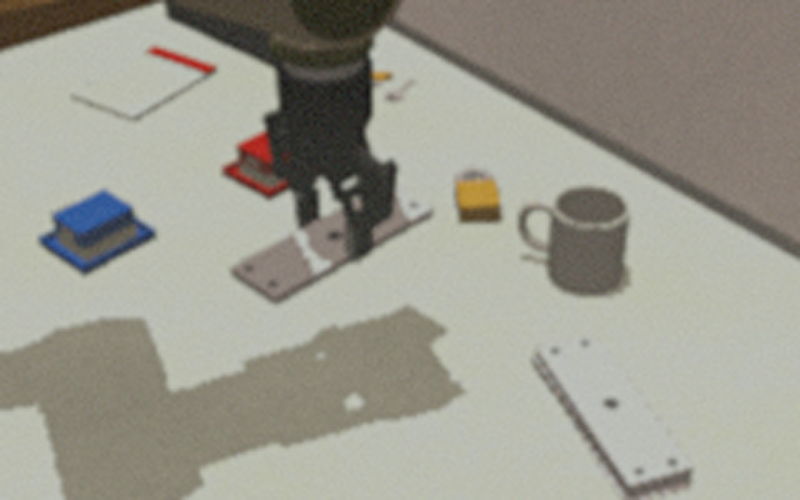

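The plate is held level. The blue and red cartons are in their trays at (97,230) and (265,165). I turn it to the pile's heading.

The manual's scale: shifts go in shares of 50 mm and turns go in shares of 180 degrees. Converting my numbers, -0.01 m is -0.2, 8 degrees / 180 = 0.0444.

{"method": "drive_effector", "body": {"offsets": [{"pos": [0,0,-0.2],"rz": 0.0222,"jaw": 0.05},{"pos": [0,0,-0.2],"rz": 0.0389,"jaw": 0.05},{"pos": [0,0,-0.2],"rz": 0.0444,"jaw": 0.05},{"rz": 0.0444,"jaw": 0.05},{"rz": 0.0444,"jaw": 0.05},{"rz": 0.0444,"jaw": 0.05},{"rz": 0.0444,"jaw": 0.05},{"rz": 0.0444,"jaw": 0.05},{"rz": 0.0444,"jaw": 0.05},{"rz": 0.0444,"jaw": 0.05}], "grip_force": 60}}

```text
time_s: 26.0
position: [0.5002, -0.0283, 0.1787]
tool_rot: [[-0.36, 0.933, -0.003], [0.933, 0.36, 0.001], [0.002, -0.002, -1.0]]
ft_force: [-0.1, 1.1, -3.8]
grip_width: 0.056
gripper_force: 65.6
```

{"method": "drive_effector", "body": {"offsets": [{"rz": 0.0444,"jaw": 0.05},{"rz": 0.0444,"jaw": 0.05},{"rz": 0.0444,"jaw": 0.05},{"rz": 0.0444,"jaw": 0.05},{"rz": 0.0333,"jaw": 0.05},{"rz": 0.0111,"jaw": 0.05},{"jaw": 0.05},{"jaw": 0.05}], "grip_force": 60}}

```text
time_s: 26.8
position: [0.5003, -0.0283, 0.1793]
tool_rot: [[0.318, 0.948, -0.002], [0.948, -0.318, 0.001], [-0.0, -0.002, -1.0]]
ft_force: [-0.0, -0.1, -3.8]
grip_width: 0.0559
gripper_force: 65.6
```

```bash
python3 go.py 0.6285 -0.2405 0.09 -18.8
```

```text
pos [ 0.5003 -0.0283  0.1793] yaw -18.52 q6 1.7 w 0.0559 F [-0.  -0.1 -3.8] | turn 0.28 then shift [-0.1595  0.1899  0.0889] or shift first [-0.1604  0.1891  0.0889]
```

To row units: 0.03 m is 0.6, -0.02 m is -0.4, 0.2 degrees / 180 = 0.0011.

{"method": "drive_effector", "body": {"offsets": [{"pos": [-0.2,0.24,0],"rz": 0.0011,"jaw": 0.05},{"pos": [-0.4,0.48,0],"jaw": 0.05},{"pos": [-0.5,0.6,0],"jaw": 0.05},{"pos": [-0.5,0.6,0],"jaw": 0.05},{"pos": [-0.5,0.6,0],"jaw": 0.05},{"pos": [-0.5,0.6,0.2],"jaw": 0.05},{"pos": [-0.4,0.46,0.4],"jaw": 0.05},{"pos": [-0.2,0.24,0.4],"jaw": 0.05},{"pos": [0,0,0.2],"jaw": 0.05},{"jaw": 0.05}], "grip_force": 60}}

```text
time_s: 27.8
position: [0.6291, -0.2413, 0.1179]
tool_rot: [[0.322, 0.947, -0.004], [0.947, -0.322, 0.002], [0.001, -0.004, -1.0]]
ft_force: [0.8, 1.0, -3.2]
grip_width: 0.0559
gripper_force: 65.6
```

{"method": "drive_effector", "body": {"offsets": [{"jaw": 0.05},{"jaw": 0.05},{"jaw": 0.05}], "grip_force": 60}}

```text
time_s: 28.1
position: [0.6302, -0.241, 0.1214]
tool_rot: [[0.321, 0.947, 0.002], [0.947, -0.321, -0.001], [-0.0, 0.002, -1.0]]
ft_force: [0.3, -0.1, -2.9]
grip_width: 0.0559
gripper_force: 65.6
```

```bash
python3 go.py 0.6287 -0.2398 0.06 -18.75
```

```text
pos [ 0.6302 -0.241   0.1214] yaw -18.74 q6 -12.2 w 0.0559 F [ 0.3 -0.1 -2.9] | turn 0.01 then shift [ 0.0006 -0.0019  0.0614] or shift first [ 0.0006 -0.0019  0.0614]
```

To row units: 0.02 m is 0.4, 0.015 m is 0.3.

{"method": "drive_effector", "body": {"offsets": [{"pos": [0.012,-0.038,0.4],"jaw": 0.05},{"pos": [0,0,0.4],"jaw": 0.05},{"pos": [0,0,0.3],"jaw": 0.05},{"pos": [0,0,0.2],"jaw": 0.05},{"pos": [0,0,0.08],"jaw": 0.05},{"jaw": 0.05},{"jaw": 0.05},{"jaw": 0.05}], "grip_force": 60}}

```text
time_s: 28.9
position: [0.6287, -0.2404, 0.0521]
tool_rot: [[0.322, 0.947, 0.001], [0.947, -0.322, -0.001], [-0.0, 0.002, -1.0]]
ft_force: [-0.4, 0.3, -3.0]
grip_width: 0.0562
gripper_force: 65.6
```

```bash
python3 go.py 0.6287 -0.2398 0.0437 -18.75
```

Run:
```python
from holes import *;from rig import *
s=observe();p=np.array(s['position']);zb=p[2]-.0207+.010;print(p,zb)
for n,b in(("top",0),("side",.0013)):
    d=get_image(n);np.savez(n+"2.npz",**d);pose(d,(.6285,-.240),71.25,zb+b)
    if n=="top":im=cv2.resize(d["pixels"][130:220,310:440],(780,540),interpolation=2)
cv2.imwrite("pics/a7.png",np.vstack([cv2.resize(im,(520,300)),cv2.resize(d["pixels"][180:270,320:430],(520,300),interpolation=2)])[:,:,::-1])
```

```text
pos [ 0.6287 -0.2404  0.0521] yaw -18.79 q6 -12.2 w 0.0562 F [-0.4  0.3 -3. ] | turn -0.04 then shift [ 0.0005 -0.0002  0.0084] or shift first [ 0.0005 -0.0002  0.0084]
[ 0.62869395 -0.24036649  0.05205322] 0.041353221571400055
[[69.3, 5.5, 2972.0], [-81.1, -14.8, 43.0], [-25.5, 16.6, 1386.0]]
[[55.0, 2.8, 10215.0], [-77.9, -15.5, 132.0], [-1.0, 0.6, 1293.0]]
```

View pics/a7.png

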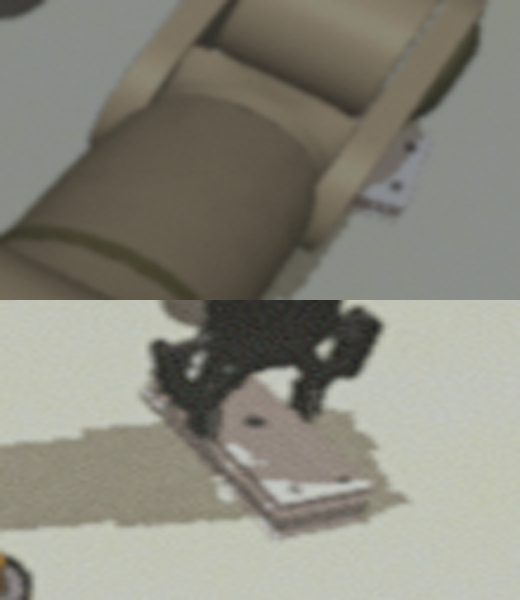

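The side crop shows the plate held parallel just above the pile, with edges nearly in line. I lower to contact.

To row units: 0.003 m is 0.06, 0.0005 m is 0.01.

{"method": "drive_effector", "body": {"offsets": [{"pos": [0.01,0,0.06],"jaw": 0.05},{"pos": [0,0,0.04],"jaw": 0.05},{"pos": [0,0,0.03],"jaw": 0.05},{"pos": [0,0,0.02],"jaw": 0.05},{"jaw": 0.05},{"jaw": 0.05},{"jaw": 0.05}], "grip_force": 60}}

```text
time_s: 29.7
position: [0.6285, -0.2397, 0.0436]
tool_rot: [[0.322, 0.947, -0.0], [0.947, -0.322, 0.0], [0.0, -0.0, -1.0]]
ft_force: [-0.4, 0.6, -3.9]
grip_width: 0.0557
gripper_force: 65.7
```

```bash
python3 go.py 0.6287 -0.2398 0.0435 -18.75
```

```text
pos [ 0.6285 -0.2397  0.0436] yaw -18.79 q6 -12.1 w 0.0557 F [-0.4  0.6 -3.9] | turn -0.04 then shift [-0.      0.0002  0.0001] or shift first [-0.      0.0002  0.0001]
```

To row units: 0.0005 m is 0.01.

{"method": "drive_effector", "body": {"offsets": [{"pos": [0,0,0.01],"jaw": 0.05},{"pos": [0,0,0.01],"jaw": 0.05},{"jaw": 0.05},{"jaw": 0.05}], "grip_force": 60}}

```text
time_s: 30.1
position: [0.6285, -0.2397, 0.0436]
tool_rot: [[0.322, 0.947, 0.0], [0.947, -0.322, -0.0], [-0.0, 0.001, -1.0]]
ft_force: [-3.0, 1.5, 5.6]
grip_width: 0.056
gripper_force: 66.6
```

Contact. I release, rise straight up and move clear to inspect from above.

To row units: -0.04 m is -0.8, -0.035 m is -0.7.

{"method": "drive_effector", "body": {"offsets": [{"jaw": 0.085},{"jaw": 0.085},{"jaw": 0.085},{"jaw": 0.085},{"pos": [0,0,-0.2],"jaw": 0.085},{"pos": [0,0,-0.6],"jaw": 0.085},{"pos": [0,0,-0.8],"jaw": 0.085},{"pos": [0,0,-0.8],"jaw": 0.085},{"pos": [0.4,-0.7,0],"jaw": 0.085},{"pos": [0.4,-0.7,0],"jaw": 0.085}], "grip_force": 60}}

```text
time_s: 31.1
position: [0.575, -0.1792, 0.1645]
tool_rot: [[0.323, 0.946, 0.003], [0.946, -0.323, -0.002], [-0.001, 0.004, -1.0]]
ft_force: [0.6, -0.1, 0.3]
grip_width: 0.0851
gripper_force: 0.0
```

{"method": "drive_effector", "body": {"offsets": [{"pos": [0.4,-0.7,0],"jaw": 0.085},{"pos": [0.4,-0.7,0],"jaw": 0.085},{"pos": [0.4,-0.7,0],"jaw": 0.085},{"pos": [0.4,-0.7,0],"jaw": 0.085},{"pos": [0.4,-0.7,0],"jaw": 0.085},{"jaw": 0.085},{"jaw": 0.085},{"jaw": 0.085}]}}

```text
time_s: 31.9
position: [0.4425, -0.0289, 0.1631]
tool_rot: [[0.322, 0.947, 0.001], [0.947, -0.322, -0.001], [-0.0, 0.002, -1.0]]
ft_force: [-0.6, 0.2, 0.6]
grip_width: 0.0852
gripper_force: 0.0
```

Run:
```python
from holes import *;from rig import *
for n,b in(("top",0),("side",.0013)):
    d=get_image(n);W=cloud(d);c=(.6285,-.24)
    p=W[np.hypot(W[...,0]-c[0],W[...,1]-c[1])<.025];print(n,np.nanmedian(p[:,2]).round(4));pose(d,c,71.25,.0326+b)
    if n=="top":im=cv2.resize(d["pixels"][140:210,320:430],(520,330),interpolation=2)
cv2.imwrite("pics/a8.png",np.vstack([im,cv2.resize(d["pixels"][190:255,330:420],(520,270),interpolation=2)])[:,:,::-1])
```

```text
top 0.0323
[[-81.1, -13.9, 364.0], [78.1, -14.5, 448.0], [-1.8, 0.7, 1113.0], [78.4, 15.6, 469.0], [-81.1, 15.8, 349.0]]
centre [ 0.6273 -0.2411] ang 71.11 len 0.1594
side 0.0337
[[79.7, -14.2, 493.0], [-79.9, -14.3, 486.0], [-0.1, 0.7, 1391.0], [-79.6, 15.3, 531.0], [79.3, 16.3, 485.0]]
centre [ 0.6277 -0.2399] ang 71.44 len 0.1592
```

View pics/a8.png

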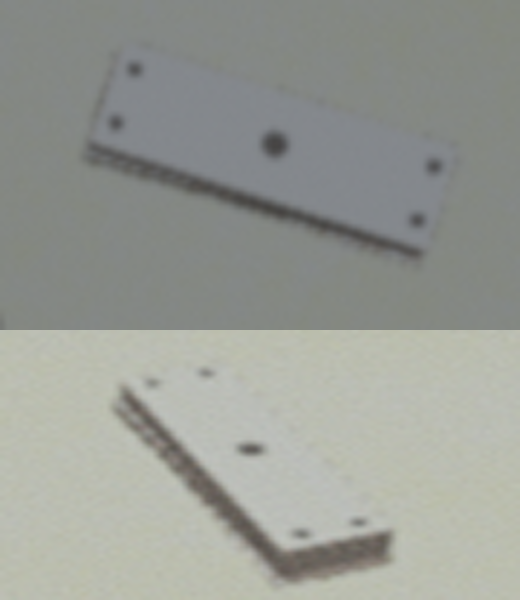

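The plate lies flat on the pile (top 0.0325 m). Both views put it about 1 mm off centre and within 0.2° of the pile's heading. I do one last check of the others before handing in.

Run:
```python
from h import *;from rig import *
d=get_image("top");W=cloud(d);M=masks(d)
for k,x,y,z0 in(("red",.632,.278,.03),("blue",.4155,.281,.03)):
    p=W[M[k]&near(W,x,y,.06,z0,.06)];print(k,len(p),rect(p[:,:2]) if len(p)>9 else'',np.percentile(p[:,2],[5,50,95]).round(4) if len(p) else '')
c=W[near(W,.4035,-.2485,.045,.025,.06)];print("cyl",len(c),rect(c[:,:2]),np.percentile(c[:,2],[5,50,95]).round(4))
cv2.imwrite("pics/a9.png",d["pixels"][:,:,::-1])
```

```text
red 569 (array([632.7, 278.9]), array([65.8, 53.2]), 10.2) [0.0348 0.0389 0.0429]
blue 638 (array([417. , 281.2]), array([65.8, 52.2]), 8.1) [0.0351 0.039  0.0427]
cyl 259 (array([ 403.6, -248.3]), array([40.8, 39.3]), 88.8) [0.0322 0.0371 0.0413]
```

View pics/a9.png

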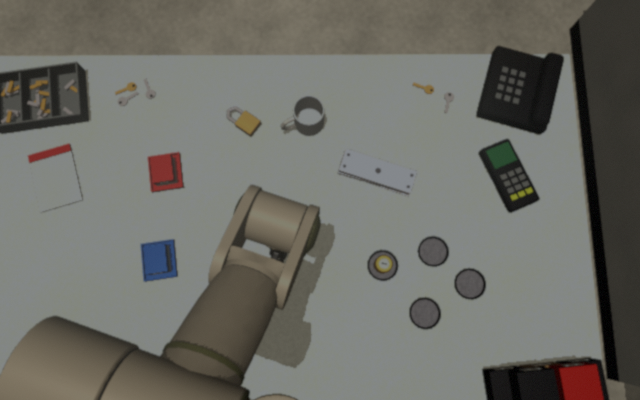

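Everything is in place: cartons at (166,172) and (159,260), cylinder at (382,264), plate at (377,171), and the mug and padlock have not moved.

```bash
python3 -c "from rig import *;print(close_job())"
```

```text
the job is handed in; nothing more can be done
None
```

The job is handed in at about 32 s of the 112 s: cylinder upright in the leftmost dish, both cartons flat in their own trays, the plate flat on the pile about 1 mm off centre and within 0.2° of square, and the mug and padlock not moved.

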